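Shut the loaded centrifuge's guard

TASK

Two identical bench centrifuges stand open on the lab table, and only one has sample tubes in its rotor. Push the sliding clear guard of the centrifuge with the tubes fully shut, until its latch clicks and holds it. Leave the empty centrifuge's guard where it is.

Things in the scene. Friction and masses are not known exactly. Their poses are not given: they have to be found in the camera images.
- loaded_guard (a joint): Opening (m) of the guard of the centrifuge whose rotor holds six white-capped tubes: 0 shut against its stop, 0.125 widest, opening towards the robot. Clear panel 150 x 170 mm on rails; 2 N friction, stays where left. The roller latch begins to resist at 14 mm open and takes about 9 N; at 7 mm its pin snaps over and then holds the guard within 2 mm of shut. 20 N against the stop does no harm.
- loaded_push (a point): Middle of the robot-side face of the upright push plate on that guard: dark steel, 90 mm wide, 10 thick, rising from the panel's top (132 mm above the table) to 167 mm; the point is at 150 mm. Moves with the guard. x: level, the way to push to close it; y: along the plate; z: up. The panel reaches 15 mm behind the face, then comes the deck (125 mm); rails 139 mm high lie 91 mm to each side.
- empty_guard (a joint): Opening (m) of the guard on the other, identical centrifuge, whose rotor has six empty holes: 0 shut, growing as it opens towards the robot. To be left as it is. Both machines are white, 330 x 200 mm, fixed to the table, with the latch (dark bridge, black-headed pin, top 177 mm above the table) at the end away from the robot.
- empty_push (a point): Middle of the push face of the empty centrifuge's guard, same axes and sizes as loaded_push. To be left as it is.

How it is judged:
By the outcome, as a careful person would: the job done as asked, in the order asked, and still so for the second after the job is handed in, with the robot touching nothing.
It also fails if it takes over 29 s, if anything falls off the work surface, if the arm or the gripper's body presses on something with over 40 N, if the wrist force passes 120 N, or if a joint passes its speed limit or range.

ROBOT

A 6-joint arm with a two-finger parallel gripper is mounted at the origin on the work surface. World frame = base frame: x ahead of the robot, y to its left, z up, the work surface at z = 0. Lengths are in m, angles in rad, forces in N, time in s.
With the tool pointing down it reaches from about 0.4 to 0.825 m from the base axis. Payload 7 kg.
Tool frame: the origin (TCP) lies at the centre of the arm's flange, where the gripper is bolted on; the fingertips stand 178 mm ahead of it and the grasp point (between the pads) lies 159 mm ahead of it; z points along the fingers, y is the direction in which the jaws open and shut (so a half turn about z gives the same grasp; the last joint's range is limited). The gripper opens to 88 mm and grips with 3 to 60 N. Pads are 19 mm wide; open, the fingers measure 130 mm over their backs; the gripper's body (78 mm by 193 mm) begins 47 mm behind the grasp point.
Start: joints at [-0.972, 0.359, 0.012, 0, -1.224, -0.288], TCP at [0.206, -0.643, 0.405] pointing down, gripper open.
Joint ranges: [-3.07, 3.07], [-1.43, 2.12], [-1.02, 1.25], [-3.03, 1.67], [-3.05, -0], [-3.03, 3.03]. Speed limits (rad/s): [2.39, 2.39, 3.01, 3.14, 3.14, 3.14].

INTERFACE

Orientations are given as [roll, pitch, yaw] about the fixed x, y, z axes, in that order (R = Rz(yaw) Ry(pitch) Rx(roll)).
In Python, from station import * gives the robot as it stands.
- The arm moves only by the tool send_rows, never from a script. Its argument "motion" is a list of rows, each an object with "offset": the shift along the tool's x, y, z in cm, a list of three; "turn": the turn about the tool's z in degrees. In form: [{"offset": [x, y, z], "turn": turn}, ...]. A call has 1 to 8 rows; each row is the pose to reach, as a shift and turn from the pose commanded when the call began, along the tool's axes at that moment; what a row does not reach only later rows make up. A row lasts 1/10 s, in which the tool goes at most 50 mm and 8.59 degrees, less where a joint would pass 70% of its speed; a pose out of reach is approached as far as the arm can. A call with a gripper value outside its range is refused whole. "hand" is the opening, from -1 (shut) to 1 (fully open), set as the call begins (left out, the last holds). The fingers move at their own pace and stop on an object; "squeeze" is the grip in N (left out, the last holds). Time passes only in rows, so rows that repeat a pose let the fingers close. It gives the time, the measured TCP pose, the force and the opening at its end, in the units of the state.
- get_state(): the state, without advancing time (a new reading comes with each control period).
- grab_frame(name): name is "scene" or "side" or "wrist"; returns a dict with "frame" (480x640x3 uint8, blue, green, red), "range_z" (480x640 float32, m along the optical axis (not along the pixel's ray), 0 where there is no reading), "vertical_fov" (degrees; the focal length in pixels is half the picture's height over the tangent of half this angle, whatever the lens; pixels are square), "cx", "cy" (the principal point, pixels), "k1" (the pictures are not rectified: a ray, as slopes to the right and down, at radius r is drawn at 1 + k1 r^2 times it, then the intrinsics apply), "cam_to_world" (4x4, takes a point from camera to world coordinates). Camera axes: x right, y up, looking along -z (the intrinsics and any distortion apply to the point x, -y, -z); pixel columns grow to the right and rows downward; lengths in m; the calibration is good to about 2 mm. A picture is of the moment at which its call begins.
- job_done(): hands the job in, once; it reports no verdict.
The state is a dict: "t": time; "q": joint angles; "qd": joint speeds; "joint_efforts": joint torques, N m; "eef_pos": TCP position; "ee_rot": TCP orientation; "force": force on the tool from outside, world axes, zero at the start; "moment": the same for the moment, N m; "width": finger opening in m.
Only numpy, scipy, OpenCV 4.12 (cv2) and the standard library are available. Lean on these libraries where they do the work, as an engineer would, in place of code of your own. Each camera call takes 0.05 s, during which the arm holds its last target. There are 200 camera calls.

## Working session

There is one attempt and no reset: what is moved stays moved. The work goes in short steps, Python scripts to look and compute and a tool call to move; the robot and the scene stay as the last step left them, time stands still between calls to the robot, and variables do not carry over. Pictures are saved under pics/ and viewed, about 8 in all and at most 12, crops included, and the job is handed in when it is done.

Besides the shell and the picture viewer there is one more tool, called after "Emit:" by a JSON object that holds its "api" and its "payload". send_rows: Moves the arm, as the interface text tells. Its arguments: {"type":"object","properties":{"motion":{"type":"array"},"hand":{"type":"number"},"squeeze":{"type":"number"}},"required":["motion"]}

```bash
mkdir -p pics
cat > h.py <<'E'
import numpy as np, cv2
from station import *
def K(f):
    h,w=f["frame"].shape[:2]; fl=h/2/np.tan(np.radians(f["vertical_fov"])/2)
    return fl
def ray(f,u,v):
    fl=K(f); d=np.array([(u-f["cx"])/fl,(v-f["cy"])/fl]); s=d.copy()
    for _ in range(30): s=d/(1+f["k1"]*(s@s))
    M=np.array(f["cam_to_world"]); return M[:3,3], M[:3,:3]@np.array([s[0],-s[1],-1.0])
def onplane(f,u,v,z):
    o,r=ray(f,u,v); return o+r*(z-o[2])/r[2]
def bydepth(f,u,v):
    o,r=ray(f,u,v); return o+r*f["range_z"][int(v),int(u)]
E
python3 - <<'E'
from h import *
import pickle
s=get_state(); print({k:np.round(s[k],3).tolist() for k in s})
for n in("scene","side"):
    f=grab_frame(n); cv2.imwrite(f"pics/{n}0.png",f["frame"]); pickle.dump(f,open(n+"0.pkl","wb"))
    print(n,np.round(f["cam_to_world"],3).tolist(),f["vertical_fov"],f["cx"],f["cy"],f["k1"])
E
```

```text
{'t': 0.0, 'q': [-0.972, 0.359, 0.011, -0.0, -1.224, -0.288], 'qd': [-0.001, 0.0, -0.001, -0.0, 0.001, -0.0], 'joint_efforts': [0.001, -58.271, 29.306, 6.997, 0.007, -0.0], 'eef_pos': [0.206, -0.642, 0.404], 'ee_rot': [3.14, -0.0, -2.831], 'force': [0.417, 0.018, -0.13], 'moment': [-0.013, -0.017, 0.013], 'width': 0.087}
scene [[0.217, -0.615, 0.758, 1.073], [0.976, 0.148, -0.16, -0.104], [-0.014, 0.775, 0.632, 0.589], [0.0, 0.0, 0.0, 1.0]] 57.24808739233792 317.4824117218157 238.06524762819603 0.030347734697260348
side [[0.971, 0.177, -0.161, 0.495], [-0.239, 0.712, -0.66, -0.478], [-0.002, 0.679, 0.734, 0.707], [0.0, 0.0, 0.0, 1.0]] 54.714098515583125 317.7114575551157 239.47428282070757 -0.006195832457609859
```

View pics/scene0.png

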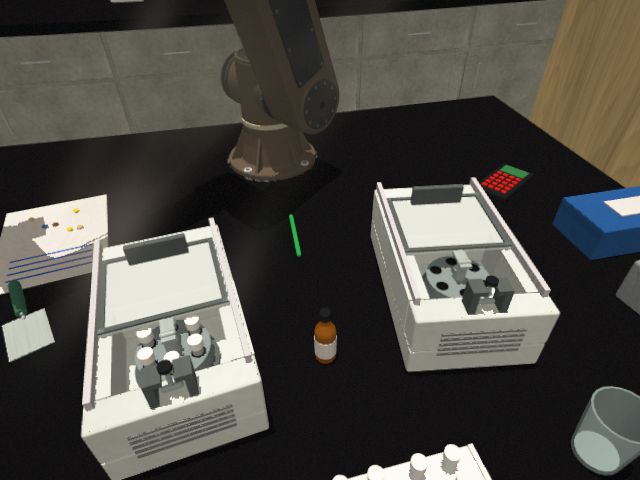

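View pics/side0.png

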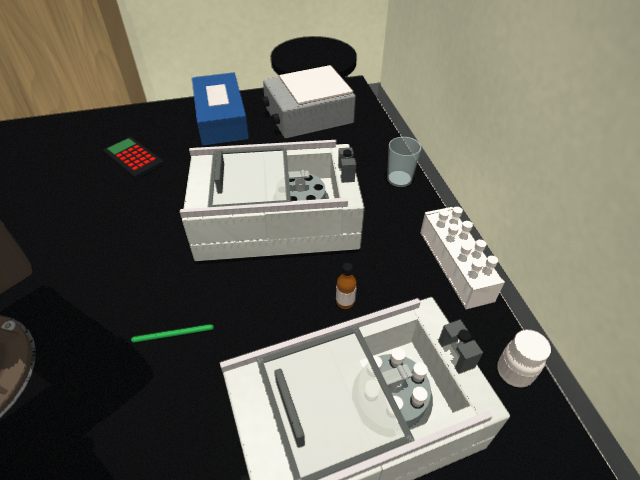

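The scene picture shows the tubes' machine on the left, with its push plate at about (125–188, 235–262). The empty machine is on the right. In the side picture the loaded plate runs from (277,370) to (302,443). I'll measure it by depth and ray casting.

```bash
cat >> h.py <<'E'
def cloud(f):
    v,u=np.mgrid[0:480,0:640]; fl=K(f)
    d=np.stack([(u-f["cx"])/fl,(v-f["cy"])/fl],-1); s=d.copy()
    for _ in range(20): s=d/(1+f["k1"]*(s**2).sum(-1,keepdims=True))
    z=f["range_z"][...,None]; M=np.array(f["cam_to_world"])
    return np.concatenate([s[...,:1],-s[...,1:],-np.ones_like(z)],-1)*z@M[:3,:3].T+M[:3,3]
def comp(f,box,thr):
    u0,u1,v0,v1=box; m=np.zeros((480,640),np.uint8)
    g=f["frame"].max(-1); m[v0:v1,u0:u1]=(g[v0:v1,u0:u1]<thr)
    n,l,st,_=cv2.connectedComponentsWithStats(m); return l==1+st[1:,4].argmax()
E
python3 - <<'E'
from h import *
import pickle
for n,box in(("scene",(115,198,225,272)),("side",(268,312,360,452))):
    f=pickle.load(open(n+"0.pkl","rb")); m=comp(f,box,95); P=cloud(f)
    p=P[m]; p=p[np.isfinite(p).all(1)&(p[:,2]>.1)&(p[:,2]<.2)]
    v,u=np.where(m); print(n,m.sum(),u.min(),u.max(),v.min(),v.max(),"z pct",np.percentile(p[:,2],[2,25,50,75,98]).round(4))
    t=p[p[:,2]>.162]; print(" top n",len(t))
    for q,nm in((p,'all'),(t,'top')):
        c,sz,a=cv2.minAreaRect(q[:,:2].astype(np.float32)*1000); print(nm,np.round(c,1),np.round(sz,1),round(a,2))
    # rails: z 0.134..0.142, around machine
    Q=P.reshape(-1,3); cen=p.mean(0)
    r=Q[(abs(Q[:,2]-.139)<.004)&(np.hypot(Q[:,0]-cen[0]-.1,Q[:,1]-cen[1])<.25)]
    print(" rail pts",len(r))
    e=np.percentile(r,[1,99],axis=0).round(3); print(e.tolist())
    for a in np.radians([0]):
        pass
    best=min(np.radians(np.arange(-40,40,.25)),key=lambda a:np.std(np.abs((r-cen)[:,:2]@[-np.sin(a),np.cos(a)])))
    d=(r-cen)[:,:2]@[-np.sin(best),np.cos(best)]; print(" rail yaw",np.degrees(best),"offsets",np.median(d[d>.05]),np.median(d[d<-.05]))
E
```

```text
scene 1012 124 188 236 264 z pct [0.136  0.1437 0.1516 0.1595 0.1663]
 top n 170
all [ 518.2 -237. ] [21.5 92.2] 18.4
top [ 519.3 -239.3] [ 5.4 87.5] 7.91
 rail pts 3610
[[0.457, -0.337, 0.135], [0.77, -0.122, 0.142]]
 rail yaw 3.25 offsets 0.09419132177842977 -0.08109925308844498
side 249 275 304 375 446 z pct [0.1395 0.1538 0.1623 0.1664 0.1682]
 top n 130
all [ 511.6 -245.9] [ 9.3 83.6] 12.35
top [ 511.7 -245.8] [ 8.3 83.6] 11.76
 rail pts 4869
[[0.446, -0.33, 0.135], [0.755, -0.125, 0.142]]
 rail yaw 13.5 offsets 0.09398205092915672 -0.08267938952849462
```

```bash
python3 - <<'E'
from h import *
import pickle
for n in("scene","side"):
    f=pickle.load(open(n+"0.pkl","rb")); P=cloud(f)
    Q=P.reshape(-1,3); c=np.array([.515,-.242])
    d=Q[:,:2]-c; yaw=np.radians(10)
    for it in range(4):
        x=np.array([np.cos(yaw),np.sin(yaw)]); y=np.array([-x[1],x[0]]); A=[]
        for s in(1,-1):
            k=(abs(Q[:,2]-.140)<.004)&(abs(s*(d@y)-.091)<(.03,.02,.012,.012)[it])&(abs(d@x-.08)<.22)
            r=Q[k][:,:2].astype(np.float32); l=cv2.fitLine(r*1000,cv2.DIST_HUBER,0,.001,.001).ravel(); l[:2]*=np.sign(l[0])
            A.append(np.degrees(np.arctan2(l[1],l[0])))
            if it==3: print(n,s,k.sum(),"yaw",A[-1].round(2),"off",np.median((r-c)@y).round(4),"ext",np.percentile((r-c)@x,[1,99]).round(3))
        yaw=np.radians(np.mean(A))
    # plate dark points (height 140..170), split top
    g=f["frame"].max(-1).ravel()
    D=d; k=(g<95)&(Q[:,2]>.142)&(Q[:,2]<.172)&(abs(D@x)<.03)&(abs(D@y)<.06)
    print(n,"yaw",np.degrees(yaw).round(2),"plate x",np.percentile((D@x)[k],[2,50,98]).round(4),"y",np.percentile((D@y)[k],[1,99]).round(4))
    t=k&(Q[:,2]>.1645); print(" top x",np.percentile((D@x)[t],[5,25,50,75,95]).round(4))
E
python3 - <<'E'
from h import *
import pickle
a=[]
for n,b in(("scene",(105,208,215,285)),("side",(255,325,350,462))):
    f=pickle.load(open(f"{n}0.pkl","rb"));u0,u1,v0,v1=b
    a.append(cv2.resize(f["frame"][v0:v1,u0:u1],None,fx=5,fy=5,interpolation=cv2.INTER_NEAREST))
h=max(i.shape[0] for i in a)
a=[cv2.copyMakeBorder(i,0,h-i.shape[0],0,0,cv2.BORDER_CONSTANT) for i in a]
o=np.hstack(a);print(o.shape);o=cv2.resize(o,None,fx=.9,fy=.9);cv2.imwrite("pics/crop0.png",o)
E
```

```text
scene 1 883 yaw 6.78 off 0.0927 ext [-0.063  0.232]
scene -1 1260 yaw 6.71 off -0.0884 ext [-0.062  0.232]
scene yaw 6.75 plate x [0.0025 0.0045 0.0064] y [-0.0411  0.0456]
 top x [0.0026 0.0038 0.0045 0.0051 0.0062]
side 1 1453 yaw 6.76 off 0.0909 ext [-0.065  0.229]
side -1 1501 yaw 6.19 off -0.0896 ext [0.012 0.231]
side yaw 6.47 plate x [-0.0047 -0.0038  0.0049] y [-0.0444  0.0383]
 top x [-0.0045 -0.004  -0.0036 -0.0022  0.0048]
(560, 865, 3)
```

View pics/crop0.png

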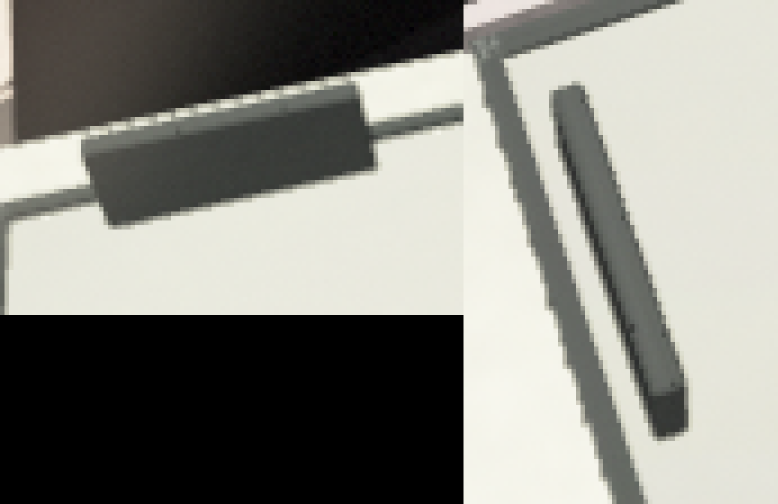

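Loaded push face is at about (0.5105, −0.2415), with yaw 6.7° from the rails of both views; the plate's width and thickness agree with the given sizes. I'll close the fingers and move above a spot 60 mm behind the face, with tool x antiparallel to the push.

Emit:
{"api": "send_rows", "payload": {"hand": -1, "squeeze": 20, "motion": [{"offset": [-2, 1.7, 0], "turn": 1}, {"offset": [-5, 4.3, 0], "turn": 2}, {"offset": [-8.5, 7.2, 0], "turn": 3}, {"offset": [-12, 10.2, 0], "turn": 4}, {"offset": [-15.5, 13.2, 0], "turn": 5}, {"offset": [-19, 16.2, 0], "turn": 6}, {"offset": [-22.5, 19.1, 0], "turn": 7}, {"offset": [-26, 22.1, 0], "turn": 8}]}}

```text
t: 0.9
eef_pos: [0.3869, -0.351, 0.4045]
ee_rot: [3.141, -0.0, -2.971]
force: [0.8, -0.5, 0.9]
width: 0.0289
```

Emit:
{"api": "send_rows", "payload": {"motion": [{"offset": [-3, 2.7, 0], "turn": 1}, {"offset": [-5, 4.5, 0], "turn": 2}, {"offset": [-7, 6, 0], "turn": 3}, {"offset": [-7.8, 6.7, 0], "turn": 3.1}, {"offset": [-7.8, 6.7, 0], "turn": 3.1}, {"offset": [-7.8, 6.7, 0], "turn": 3.1}]}}

```text
t: 1.5
eef_pos: [0.4515, -0.2736, 0.4044]
ee_rot: [3.141, -0.001, -3.024]
force: [-0.7, 0.2, -0.4]
width: 0.0005
```

```bash
cat > m.py <<'E'
from h import *
s=get_state(); p=np.array(s["eef_pos"]); yaw=s["ee_rot"][2]
F=np.array([.5105,-.2415]); a=np.radians(6.7); x=np.array([np.cos(a),np.sin(a)]); y=np.array([-x[1],x[0]])
d=p[:2]-F; print("t",round(s["t"],2),"p",p.round(4),"rot deg",np.degrees(s["ee_rot"]).round(2),"along",(d@x).round(4),"lat",(d@y).round(4),"tipz",(p[2]-.178).round(4),"F along",(np.array(s["force"][:2])@x).round(2),np.round(s["force"],2),"w",s["width"])
E
python3 m.py
```

```text
t 1.5 p [ 0.4515 -0.2736  0.4044] rot deg [ 1.7999e+02 -4.0000e-02 -1.7326e+02] along -0.0623 lat -0.025 tipz 0.2264 F along -0.72 [-0.74  0.16 -0.38] w 0.000538838161727051
```

Yaw is right. It sits 25 mm off sideways because the second call's axes had turned, so I correct that and go down to tips at 145 mm, still 60 mm short of the plate.

Emit:
{"api": "send_rows", "payload": {"motion": [{"offset": [0, 1.2, 0], "turn": 0}, {"offset": [0, 2.5, 1], "turn": 0}, {"offset": [0, 2.5, 3], "turn": 0}, {"offset": [0, 2.5, 5], "turn": 0}, {"offset": [0, 2.5, 7], "turn": 0}, {"offset": [0, 2.5, 8.1], "turn": 0}, {"offset": [0, 2.5, 8.1], "turn": 0}, {"offset": [0, 2.5, 8.1], "turn": 0}]}}

```text
t: 2.3
eef_pos: [0.449, -0.2488, 0.3243]
ee_rot: [-3.141, 0.0, -3.025]
force: [1.0, 0.6, 0.9]
width: 0.0004
```

```bash
python3 m.py
python3 - <<'E'
from h import *
f=grab_frame("side"); cv2.imwrite("pics/side1.png",f["frame"])
E
```

```text
t 2.3 p [ 0.449  -0.2488  0.3243] rot deg [-1.7998e+02  1.0000e-02 -1.7331e+02] along -0.062 lat -0.0001 tipz 0.1463 F along 1.11 [1.04 0.61 0.93] w 0.00041000427101648627
```

View pics/side1.png

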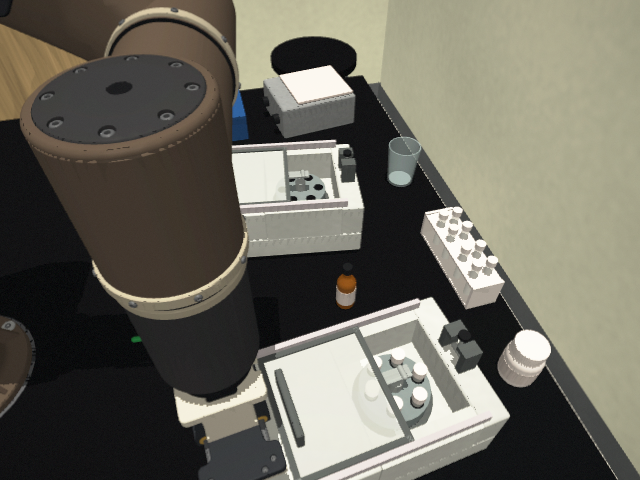

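The side view shows the gripper behind the loaded plate (280–300, 370–443) with nothing touched. Now I approach and push.

Emit:
{"api": "send_rows", "payload": {"motion": [{"offset": [-1, 0, 0], "turn": 0}, {"offset": [-2, 0, 0], "turn": 0}, {"offset": [-3, 0, 0], "turn": 0}, {"offset": [-4, 0, 0], "turn": 0}, {"offset": [-4.5, 0, 0], "turn": 0}, {"offset": [-5, 0, 0], "turn": 0}, {"offset": [-5.5, 0, 0], "turn": 0}, {"offset": [-6, 0, 0], "turn": 0}]}}

```text
t: 3.15
eef_pos: [0.5083, -0.2415, 0.3234]
ee_rot: [3.141, -0.001, -3.025]
force: [-2.0, 0.6, 0.0]
width: 0.0007
```

```bash
python3 m.py
```

```text
t 3.15 p [ 0.5083 -0.2415  0.3234] rot deg [ 1.7998e+02 -8.0000e-02 -1.7331e+02] along -0.0022 lat 0.0002 tipz 0.1454 F along -1.96 [-2.05  0.62  0.04] w 0.0007079340226711397
```

Emit:
{"api": "send_rows", "payload": {"motion": [{"offset": [-0.5, 0, 0], "turn": 0}, {"offset": [-1, 0, 0], "turn": 0}, {"offset": [-1.5, 0, 0], "turn": 0}, {"offset": [-2, 0, 0], "turn": 0}, {"offset": [-2.5, 0, 0], "turn": 0}, {"offset": [-3, 0, 0], "turn": 0}, {"offset": [-3.5, 0, 0], "turn": 0}, {"offset": [-4, 0, 0], "turn": 0}]}}

```text
t: 3.95
eef_pos: [0.5486, -0.2368, 0.3236]
ee_rot: [3.142, -0.0, -3.025]
force: [-2.2, 0.6, -1.8]
width: 0.0004
```

```bash
python3 m.py
python3 - <<'E'
from h import *
f=grab_frame("side"); cv2.imwrite("pics/side2.png",f["frame"])
E
```

```text
t 3.95 p [ 0.5486 -0.2368  0.3236] rot deg [ 1.7999e+02 -1.0000e-02 -1.7329e+02] along 0.0384 lat 0.0002 tipz 0.1456 F along -2.12 [-2.2   0.56 -1.79] w 0.00040309129150731845
```

View pics/side2.png

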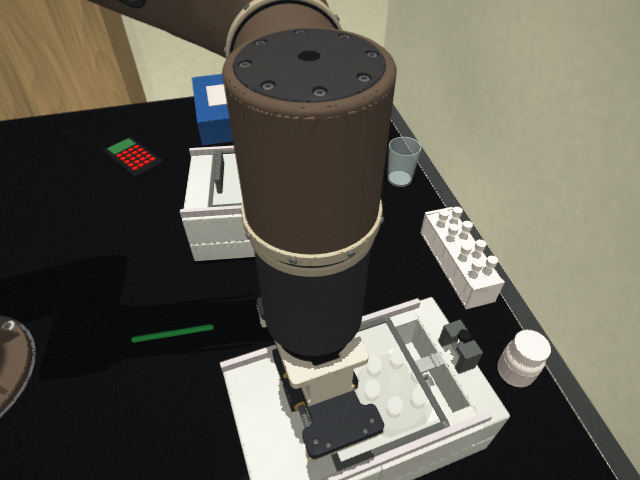

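The guard moved with the fingers. Its front bar is at about (395–445, 335–430), and about 35 mm is left. I continue, more slowly.

Emit:
{"api": "send_rows", "payload": {"motion": [{"offset": [-0.4, 0, 0], "turn": 0}, {"offset": [-0.8, 0, 0], "turn": 0}, {"offset": [-1.2, 0, 0], "turn": 0}, {"offset": [-1.5, 0, 0], "turn": 0}, {"offset": [-1.7, 0, 0], "turn": 0}, {"offset": [-1.9, 0, 0], "turn": 0}]}}

```text
t: 4.6
eef_pos: [0.5672, -0.2347, 0.3237]
ee_rot: [-3.142, -0.0, -3.025]
force: [-2.1, -0.6, -1.3]
width: 0.0001
```

```bash
python3 m.py
```

```text
t 4.6 p [ 0.5672 -0.2347  0.3237] rot deg [-180.     -0.   -173.29] along 0.0572 lat 0.0002 tipz 0.1457 F along -2.15 [-2.09 -0.63 -1.29] w 0.00013256877061841376
```

Emit:
{"api": "send_rows", "payload": {"motion": [{"offset": [-0.2, 0, 0], "turn": 0}, {"offset": [-0.4, 0, 0], "turn": 0}, {"offset": [-0.6, 0, 0], "turn": 0}, {"offset": [-0.8, 0, 0], "turn": 0}]}}

```text
t: 5.0
eef_pos: [0.5752, -0.2338, 0.3237]
ee_rot: [-3.142, 0.0, -3.025]
force: [-1.6, 0.2, -1.3]
width: 0.0001
```

Emit:
{"api": "send_rows", "payload": {"motion": [{"offset": [-0.2, 0, 0], "turn": 0}, {"offset": [-0.4, 0, 0], "turn": 0}, {"offset": [-0.6, 0, 0], "turn": 0}]}}

```text
t: 5.3
eef_pos: [0.5799, -0.2333, 0.3237]
ee_rot: [3.141, -0.003, -3.025]
force: [-8.8, -1.2, 2.2]
width: 0.0004
```

The latch has begun to resist (8.8 N). Small steps now.

Emit:
{"api": "send_rows", "payload": {"motion": [{"offset": [-0.2, 0, 0], "turn": 0}, {"offset": [-0.4, 0, 0], "turn": 0}, {"offset": [-0.4, 0, 0], "turn": 0}]}}

```text
t: 5.6
eef_pos: [0.5855, -0.2325, 0.3238]
ee_rot: [-3.141, 0.001, -3.024]
force: [-1.1, 1.0, -0.3]
width: 0.0005
```

Emit:
{"api": "send_rows", "payload": {"motion": [{"offset": [-0.2, 0, 0], "turn": 0}, {"offset": [-0.4, 0, 0], "turn": 0}, {"offset": [-0.4, 0, 0], "turn": 0}]}}

```text
t: 5.9
eef_pos: [0.5896, -0.232, 0.3239]
ee_rot: [-3.141, 0.001, -3.024]
force: [-0.2, -0.7, -0.4]
width: 0.0004
```

```bash
python3 m.py
```

```text
t 5.9 p [ 0.5896 -0.232   0.3239] rot deg [-1.7998e+02  6.0000e-02 -1.7328e+02] along 0.0796 lat 0.0002 tipz 0.1459 F along -0.3 [-0.22 -0.72 -0.43] w 0.0003913300574472844
```

The resistance dropped off, which fits the pin snapping over. I go on to the stop to confirm it is fully shut.

Emit:
{"api": "send_rows", "payload": {"motion": [{"offset": [-0.2, 0, 0], "turn": 0}, {"offset": [-0.3, 0, 0], "turn": 0}, {"offset": [-0.3, 0, 0], "turn": 0}]}}

```text
t: 6.2
eef_pos: [0.5916, -0.2318, 0.3236]
ee_rot: [3.141, -0.001, -3.025]
force: [-3.4, -0.3, 1.7]
width: 0.0006
```

Emit:
{"api": "send_rows", "payload": {"motion": [{"offset": [-0.1, 0, 0], "turn": 0}, {"offset": [-0.2, 0, 0], "turn": 0}, {"offset": [-0.2, 0, 0], "turn": 0}]}}

```text
t: 6.5
eef_pos: [0.5923, -0.2318, 0.3237]
ee_rot: [3.141, -0.004, -3.025]
force: [-9.4, 0.9, 6.8]
width: 0.0007
```

Emit:
{"api": "send_rows", "payload": {"motion": [{"offset": [-0.1, 0, 0], "turn": 0}, {"offset": [-0.15, 0, 0], "turn": 0}, {"offset": [-0.15, 0, 0], "turn": 0}]}}

```text
t: 6.8
eef_pos: [0.5927, -0.2318, 0.3237]
ee_rot: [3.141, -0.007, -3.025]
force: [-14.8, -0.2, 9.7]
width: 0.0009
```

It is hard against the stop: 15 N with only 0.4 mm of movement. I back straight off, lift, and move clear to look.

Emit:
{"api": "send_rows", "payload": {"motion": [{"offset": [0.5, 0, 0], "turn": 0}, {"offset": [1.5, 0, 0], "turn": 0}, {"offset": [3, 0, 0], "turn": 0}, {"offset": [4.5, 0, 0], "turn": 0}, {"offset": [6, 0, -1], "turn": 0}, {"offset": [8, 0, -4], "turn": 0}, {"offset": [10, 0, -7], "turn": 0}, {"offset": [12, 0, -9], "turn": 0}]}}

```text
t: 7.6
eef_pos: [0.4747, -0.2457, 0.4166]
ee_rot: [-3.14, 0.003, -3.024]
force: [0.7, -0.3, 0.4]
width: 0.0005
```

Emit:
{"api": "send_rows", "payload": {"motion": [{"offset": [2, -2, 0], "turn": 0}, {"offset": [4, -5, 0], "turn": 0}, {"offset": [6, -9, 0], "turn": 0}, {"offset": [8, -13, 0], "turn": 0}, {"offset": [10, -17, 0], "turn": 0}, {"offset": [12, -21, 0], "turn": 0}, {"offset": [13, -24, 0], "turn": 0}, {"offset": [14, -26, 0], "turn": 0}]}}

```text
t: 8.4
eef_pos: [0.3658, -0.5217, 0.4144]
ee_rot: [-3.141, 0.0, -3.026]
force: [0.5, -0.6, 0.2]
width: 0.0005
```

```bash
python3 m.py
python3 - <<'E'
from h import *
import pickle
for n in("scene","side"):
    f=grab_frame(n); cv2.imwrite(f"pics/{n}3.png",f["frame"]); P=cloud(f).reshape(-1,3); g=f["frame"].max(-1).ravel()
    a=np.radians(6.7); x=np.array([np.cos(a),np.sin(a)]); y=np.array([-x[1],x[0]])
    d=P[:,:2]-[.5105,-.2415]; k=(g<95)&(P[:,2]>.145)&(P[:,2]<.172)&(abs(d@x-.06)<.055)&(abs(d@y)<.055)
    print(n,k.sum(),"plate along",np.percentile((d@x)[k],[2,50,98]).round(4))
    f0=pickle.load(open(n+"0.pkl","rb")); b=dict(scene=(365,560,180,370),side=(175,370,135,265))[n]
    D=cv2.absdiff(f["frame"],f0["frame"])[b[2]:b[3],b[0]:b[1]].max(-1); print(" empty machine changed px",(D>40).sum())
E
```

```text
t 8.4 p [ 0.3658 -0.5217  0.4144] rot deg [-1.7996e+02  2.0000e-02 -1.7338e+02] along -0.1764 lat -0.2614 tipz 0.2364 F along 0.45 [ 0.53 -0.62  0.22] w 0.0004933919699906446
scene 834 plate along [0.0994 0.1013 0.103 ]
 empty machine changed px 0
side 389 plate along [0.0921 0.0927 0.0993]
 empty machine changed px 22856
```

View pics/scene3.png

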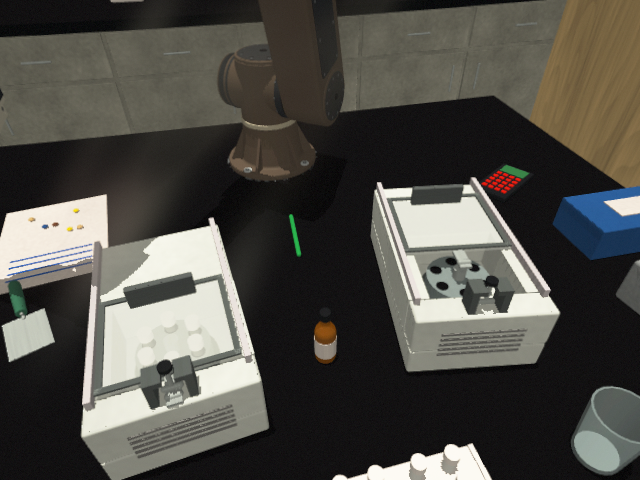

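View pics/side3.png

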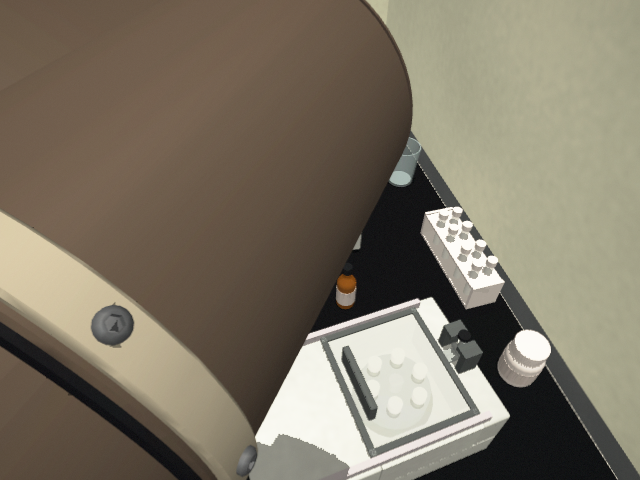

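The guard stays against the latch: its plate face is at +0.0925 m in the scene view, which equals the stop position with the fingers' half depth added. The empty machine is unchanged in the scene view (0 pixels differ); in the side view the arm hides it.

```bash
python3 -c "
from station import *
print(job_done())"
```

```text
the job is handed in; nothing more can be done
None
```

I pushed the guard of the centrifuge with the tubes fully shut using the closed fingers on its push plate, and handed the job in at about 8.5 s of the 29 s allowed.

- **Latch:** the force rose to about 9 N where the latch should resist, then dropped as the pin snapped over. It then rose to 15 N against a hard stop, the largest force I read along the push.
- **Guard after backing off:** both views show the plate about 92 mm further along, matching where the stop was to about 1 mm. I did not measure the opening itself, so the latch holding rests on this and the force readings.
- **Empty machine:** the scene camera shows it unchanged, with 0 pixels different. The side-camera version of that check could not be used, because the arm blocked its view.
- **Arm at the end:** it stands clear with about 0.5 N on the tool, which is sensor noise.
- **Disagreements along the way:** my second move ended 25 mm off sideways because I used the wrong tool axes; I corrected it before going down. The first plate angles (8–18°) disagreed, so I used the 6.7° from the rails, and the fingers stayed centred on it throughout.

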